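# Bottom a vacuum valve's end cap, back it off a quarter turn and hold it

## Task

Get the small steel vacuum valve ready for venting: first slide the fixture's loose red jaw shut by its black post until it presses on the valve block. Then screw the valve's knurled cap down clockwise until it bottoms out, back it off a quarter turn, and finish with the cap still gripped in the fingers at that setting. Leave the jaw shut, the valve sitting flat in the fixture, and the other things on the bench undisturbed.

Things in the scene. Friction and masses are not known exactly. Their poses are not given: they have to be found in the camera images.
- fixture: Fixed holding fixture: grey base plate 90 (x) x 235 (y) x 12 mm, y from -180 to +55 mm. Origin on the bench plane, under the axis of the clamped valve (to 1.5 mm). A fixed red jaw (60 wide, face at y = +20 mm, top 42 mm above the bench) and two red cheeks (30 mm high) surround the valve block; the sliding jaw comes from the -y side.
- jaw: Sliding jaw: red block 40 wide, 16 thick, top 42.5 mm above the bench; behind it a steel carriage plate (top 23 mm above the bench) with an upright black post, yellow on top. Origin: foot of the middle of its clamping face, 12 mm above the bench; axes as the fixture's. Slides along the fixture's y with about 3 N of friction and stays where it is left.
- jaw_handle (a point): Point on the axis of the black post of the jaw, 50 mm above the bench: a good place for the grip. The post is 16 x 16 mm square to the fixture, from 23 to 68 mm above the bench, 75 mm behind the clamping face (to -y of the fixture).
- jaw_slide (a joint): Opening of the jaw (m): 0 when it touches a valve block that is up against the fixed jaw, positive when drawn to the fixture's -y. Starts 15 to 40 mm open. To shut it push the post to the fixture's +y; the loose valve may first slide up to 2 mm to the fixed jaw, then the jaw stops hard. A steady push of 10 to 20 N, kept for a moment, presses it well on.
- valve: Steel vacuum valve block 40 x 40 x 42 mm, about 0.45 kg, loose, standing on the fixture's base between the jaws with about 2 mm of play until clamped; side ports to +x and -x (72 mm overall). Origin: centre of its underside, 12 mm above the bench; square to the fixture to 0.03 rad. A brass threaded neck carries the cap; red mark on top at -y.
- cap: Knurled round metal end cap, 38 mm diameter, 26 mm high, on the vertical thread of the valve, already started. Origin: centre of its underside, 57.5 mm above the bench when bottomed; the cap's z is up. It turns with the cap: a red stripe on its top points to the cap's -y and lies over the valve's red mark when the cap is bottomed out.
- cap_grip (a point): Point on the cap's axis 20 mm above its underside, 77.5 mm above the bench when bottomed: a TCP height at which the fingertips pass just above the valve block. The cap can be gripped from above at any yaw.
- cap_turn (a joint): Turn of the cap on the thread (rad), 0 = bottomed out (a hard stop), positive = unscrewed (counter-clockwise seen from above). Starts 1.1 to 2.5 rad. The thread is right-handed, 3 mm per turn (the cap sinks as it is screwed down), turns freely with about 0.06 N m and stays where it is left. A quarter turn back off the stop is 1.57.
- meter: Bystander: hand multimeter 85 x 150 x 38 mm, black with grey face, lying flat; origin centre of its underside.
- spool: Bystander: yellow spool standing upright, 52 mm diameter, 38 mm high; origin centre of its underside.
- flange: Bystander: round steel blank flange lying flat, 70 mm diameter, 13 mm thick; origin centre of its underside.
- driver: Bystander: screwdriver 170 mm long with an orange handle, lying flat.
Mind the look-alikes: they are no part of the job. There is more than one size of the valve; the one meant has the size given above.

How it is judged:
On the way, in this order (a step that is already met when the one before it is completed fails the run):
1. the sliding jaw is shut (within 4 mm) and presses on the valve block with more than 2 N (value of joint jaw_slide below 0.004 m and contact force between jaw and valve above 2 N), for 0.05 s.
2. the cap is bottomed out on its thread (within 0.08 rad), the jaw still shut (value of joint jaw_slide below 0.004 m and value of joint cap_turn below 0.08 rad), for 0.1 s.
At the end, for the whole second after the job is handed in: The cap stands a quarter turn (1.57 rad, give or take 0.28) back from its stop with the fingers still gripping it (more than 4 N); the jaw is shut within 5 mm, and the valve stands flat on the fixture between the jaws (raised less than 3 mm, tilted less than 0.06 rad, within 5 mm of its place) (value of joint cap_turn between 1.29 and 1.85 rad and contact force between the fingers and cap above 4 N and value of joint jaw_slide below 0.005 m and z of valve in the frame of fixture below 0.015 m and angle between valve's own z axis and vertical below 0.06 rad and horizontal distance between valve and fixture below 0.005 m); the arm keeps its last pose, push and grip.
It fails at once if the multimeter is pushed aside (more than 20 mm) (distance of meter from where it was at the start of the episode above 0.02 m).
It fails at once if the spool is pushed aside (more than 20 mm) (distance of spool from where it was at the start of the episode above 0.02 m).
It fails at once if the flange is pushed aside (more than 20 mm) (distance of flange from where it was at the start of the episode above 0.02 m).
It fails at once if the screwdriver is pushed aside (more than 20 mm) (distance of driver from where it was at the start of the episode above 0.02 m).
It also fails if it takes over 54 s, if anything falls off the work surface, if the arm or the gripper's body presses on something with over 40 N, if the wrist force passes 120 N, or if a joint passes its speed limit or range.

## Robot

A 7-joint arm with a two-finger parallel gripper is mounted at the origin on the work surface. World frame = base frame: x ahead of the robot, y to its left, z up, the work surface at z = 0. Lengths are in m, angles in rad, forces in N, time in s.
With the tool pointing down it reaches from about 0.425 to 0.825 m from the base axis. Payload 3.6 kg.
Tool frame: the origin (TCP) lies between the finger pads, 19 mm behind the fingertips; this is the grasp point; z points along the fingers, y is the line along which they close (so a half turn about z gives the same grasp; the last joint's range is limited). The gripper opens to 85 mm and grips with 20 to 120 N. Pads are 22 mm wide; open, the fingers measure 114 mm over their backs; the gripper's body (76 mm by 85 mm) begins 54 mm behind the grasp point. The pads swing forward as they close: fully open they stand 13 mm farther back than shut.
Start: joints at [1.264, 0.615, -0.013, 1.423, 0.008, 1.103, -0.04], TCP at [0.18, -0.625, 0.25] pointing down, gripper open.
Joint ranges: [-3.12, 3.12], [-0.3, 2.06], [-1.34, 1.32], [0.26, 2.42], [-1.36, 4.5], [0.01, 1.98], [-2.84, 2.84]. Speed limits (rad/s): [2.79, 2.79, 3.14, 3.14, 3.14, 3.14, 3.14].

## Interface

Orientations are given as a unit quaternion [w, x, y, z].
In Python, from rig import monitor, vision, job_done gives the robot as it stands.
- The arm moves only by the tool move_arm, never from a script. Its argument "steps" is a list of rows, each an object of numbers: "ax", "ay", "az": the turn, a rotation vector about the tool's x, y, z in rad; "tx", "ty", "tz": the shift along the tool's x, y, z in mm; "fingers": the closure in counts, from 0 (fully open) to 255 (shut). In form: [{"ax": .., "ay": .., "az": .., "tx": .., "ty": .., "tz": .., "fingers": ..}, ...]. A call has exactly 10 rows; each row is the pose to reach, as a shift and turn from the pose commanded when the call began, along the tool's axes at that moment; what a row does not reach only later rows make up. A row lasts 1/8 s, in which the tool goes at most 62.5 mm and 10.7 degrees, less where a joint would pass 70% of its speed; a pose out of reach is approached as far as the arm can. A call with a gripper value outside its range is refused whole. The fingers move at their own pace and stop on an object; the grip force is fixed at half the most. Time passes only in rows, so rows that repeat a pose let the fingers close, or fill a call up. It gives the time, the measured TCP pose, the force, the opening and the grip force at its end, in the units of the state.
- monitor.state(): the state, without advancing time (a new reading comes with each control period).
- vision.snapshot(name): name is "scene" or "side" or "wrist"; returns the picture (480x640x3 uint8, red, green, blue); there is no depth.
- vision.camera_model(name): a dict with "fx", "fy", "cx", "cy" (pixels), "R" (3x3) and "t" (3): a world point X has camera coordinates R X + t; the wrist camera has in their place "tool_from_camera" (4x4, takes a point from camera to tool coordinates, whose origin is the TCP and whose axes are the flange's). Camera axes: x right, y down, z forward; pixel columns grow to the right and rows downward; lengths in m; the calibration is good to about 2 mm. A picture is of the moment at which its call begins: read the wrist's pose just before it. camera_model takes no time and is no camera call.
- job_done(): hands the job in; it is judged then, once.
The state is a dict: "time_s": time; "q": joint angles; "qd": joint speeds; "tau": joint torques, N m; "tcp_pos": TCP position; "orientation": TCP orientation; "force": force on the tool from outside, world axes, zero at the start; "moment": the same for the moment, N m; "finger_gap": finger opening in m; "grip_force": force on a finger pad.
Only numpy, scipy, OpenCV 4.12 (cv2) and the standard library are available. Lean on these libraries where they do the work, as an engineer would, in place of code of your own. Each camera call takes 0.05 s, during which the arm holds its last target. There are 200 camera calls.

## Working session

There is one attempt and no reset: what is moved stays moved. The work goes in short steps, Python scripts to look and compute and a tool call to move; the robot and the scene stay as the last step left them, time stands still between calls to the robot, and variables do not carry over. Pictures are saved under pics/ and viewed, at most 10 in all, crops included, and the job is handed in when it is done.

Besides the shell and the picture viewer there is one more tool, called after "Emit:" in YAML: its name, and indented under it one key for each argument. move_arm: Moves the arm, as the interface text tells. Its arguments: {"type":"object","properties":{"steps":{"type":"array","items":{"type":"object","properties":{"ax":{"type":"number"},"ay":{"type":"number"},"az":{"type":"number"},"tx":{"type":"number"},"ty":{"type":"number"},"tz":{"type":"number"},"fingers":{"type":"number"}}}}},"required":["steps"]}

```bash
mkdir -p pics; python3 - <<'E'
from rig import monitor, vision
import cv2,numpy as np
print({k:np.round(v,3) for k,v in monitor.state().items()})
for n in ("scene","side"):
    im=vision.snapshot(n); cv2.imwrite(f"pics/{n}0.png",im[:,:,::-1]); 
    m=vision.camera_model(n); print(n,{k:np.round(v,4).tolist() for k,v in m.items()}, "cam at",-np.array(m["R"]).T@np.array(m["t"]))
print(vision.camera_model("wrist"))
E
```

```text
{'time_s': np.float64(0.0), 'q': array([ 1.264,  0.616, -0.013,  1.425,  0.008,  1.103, -0.04 ]), 'qd': array([ 0.001,  0.001,  0.   ,  0.002,  0.001, -0.   , -0.001]), 'tau': array([-0.0000e+00, -4.6921e+01,  2.6000e-01, -1.7103e+01,  1.0000e-02,
        1.0000e-02,  0.0000e+00]), 'tcp_pos': array([ 0.18 , -0.624,  0.249]), 'orientation': array([-0.001,  0.99 ,  0.14 , -0.   ]), 'force': array([ 0.583, -0.523,  1.081]), 'moment': array([ 0.048,  0.02 , -0.073]), 'grip_force': np.float64(0.0), 'finger_gap': np.float64(0.086)}
scene {'fx': 465.7409, 'fy': 465.7409, 'cx': 312.4043, 'cy': 234.6535, 'R': [[0.7865, 0.6173, -0.0175], [0.426, -0.5629, -0.7082], [-0.4471, 0.5496, -0.7057]], 't': [-0.4498, -0.1749, 1.2331]} cam at [ 0.97958074 -0.49844102  0.73849513]
side {'fx': 463.4516, 'fy': 463.4516, 'cx': 324.9588, 'cy': 240.6825, 'R': [[-0.8172, -0.5763, 0.0047], [-0.4281, 0.6016, -0.6744], [0.3859, -0.5531, -0.7384]], 't': [0.4447, 0.2992, 0.7411]} cam at [0.20560319 0.4861763  0.74690482]
{'fx': 423.4459064910437, 'fy': 423.4459064910437, 'cx': 315.47226899718845, 'cy': 238.64477466630242, 'tool_from_camera': array([[ 5.97911874e-04, -9.52736160e-01, -3.03798372e-01,
         7.77247407e-02],
       [ 9.99999544e-01,  3.43354447e-04,  8.91332635e-04,
        -5.08327015e-04],
       [-7.44894310e-04, -3.03798767e-01,  9.52735931e-01,
        -1.24207835e-01],
       [ 0.00000000e+00,  0.00000000e+00,  0.00000000e+00,
         1.00000000e+00]])}
```

View pics/scene0.png

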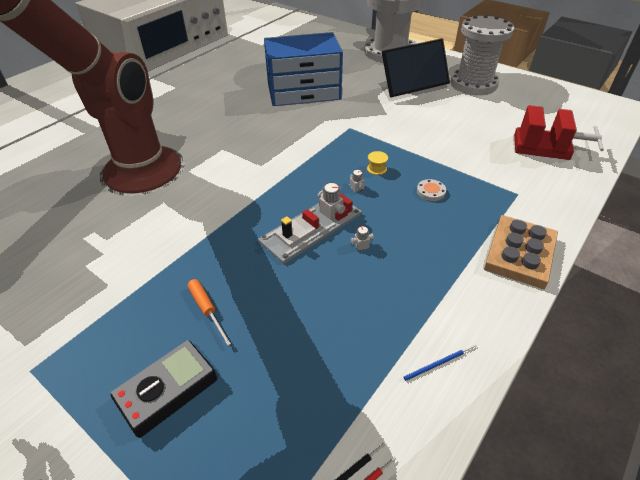

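View pics/side0.png

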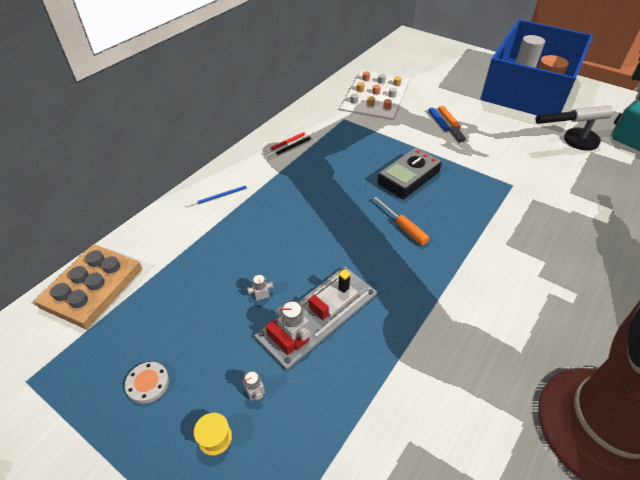

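Valve candidates in the scene image are the one in the fixture (331,200), a small one at (357,180) and a small one at (362,238). The one in the fixture fits, since it is the largest, is held between the red jaws and has the knurled cap. The black post with its yellow top is at (287,222). The side view shows the same valve at (292,315) and the post at (344,275). I'll confirm with an enlarged crop and measure.

```bash
cat > h.py <<'E'
import numpy as np,cv2
from rig import monitor,vision
from scipy.spatial.transform import Rotation as Rot
def ray(n,uv,T=None):
    m=vision.camera_model(n); d=np.array([(uv[0]-m["cx"])/m["fx"],(uv[1]-m["cy"])/m["fy"],1])
    if n=="wrist":
        A=T@m["tool_from_camera"]; return A[:3,3],A[:3,:3]@d
    R=np.array(m["R"]);return -R.T@np.array(m["t"]),R.T@d
def onz(n,uv,z,T=None):
    o,d=ray(n,uv,T); return o+d*(z-o[2])/d[2]
def tcpT():
    s=monitor.state();T=np.eye(4);w,x,y,z=s["orientation"]
    T[:3,:3]=Rot.from_quat([x,y,z,w]).as_matrix();T[:3,3]=s["tcp_pos"];return T
def tri(a,b):
    (o1,d1),(o2,d2)=a,b
    k=np.linalg.lstsq(np.c_[d1,-d2],o2-o1,rcond=None)[0]
    p,q=o1+k[0]*d1,o2+k[1]*d2;return (p+q)/2,np.linalg.norm(p-q)
def blobs(im,lo,hi,box=None,amin=8):
    h=cv2.cvtColor(im,cv2.COLOR_RGB2HSV);m=cv2.inRange(h,lo,hi)
    if box: k=np.zeros_like(m);u0,v0,u1,v1=box;k[v0:v1,u0:u1]=1;m*=k
    n,_,st,c=cv2.connectedComponentsWithStats(m)
    return [(c[i].round(1).tolist(),st[i].tolist()) for i in range(1,n) if st[i,4]>=amin]
E
python3 - <<'E'
from h import *
I={n:cv2.imread(f"pics/{n}0.png")[:,:,::-1].copy() for n in("scene","side")}
B={"scene":(255,170,380,270),"side":(250,255,385,370)}
P={}
for n in I:
    y=blobs(I[n],(20,120,120),(35,255,255),B[n]); r=blobs(I[n],(0,150,60),(8,255,255),B[n]); print(n,"yellow",y,"\nred",r)
    P[n]=max(y,key=lambda b:b[1][4])[0]; print("post top",onz(n,P[n],.068))
print("post tri",tri(ray("scene",P["scene"]),ray("side",P["side"])))
a=cv2.resize(I["scene"][170:270,255:380],(500,400),interpolation=2)
b=cv2.resize(I["side"][260:370,250:380],(473,400),interpolation=2)
cv2.imwrite("pics/crop1.png",np.hstack([a,b])[:,:,::-1][:, :].copy() if False else cv2.resize(np.hstack([a,b]),(800,329))[:,:,::-1])
E
```

```text
scene yellow [([374.4, 171.5], [368, 170, 12, 5, 44]), ([286.0, 220.1], [281, 217, 11, 7, 49])] 
red [([344.3, 208.2], [335, 194, 17, 26, 162]), ([310.6, 218.1], [303, 210, 16, 19, 173])]
post top [0.48356582 0.02427272 0.068     ]
side yellow [([344.2, 274.1], [339, 269, 12, 11, 77])] 
red [([318.1, 306.4], [309, 295, 19, 25, 275]), ([285.2, 308.9], [281, 308, 10, 2, 11]), ([283.4, 338.1], [266, 320, 43, 35, 556])]
post top [0.48262893 0.02572461 0.068     ]
post tri (array([0.48294795, 0.02503993, 0.06707162]), np.float64(0.00016127020088750756))
```

View pics/crop1.png

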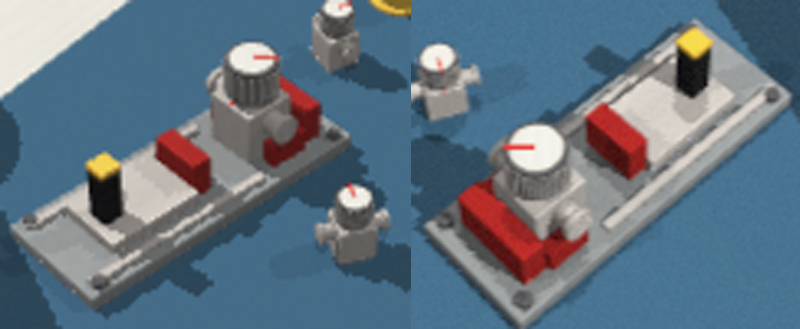

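The crop confirms it: the big valve sits in the fixture with its cap top at about scene (331.6,188.2) and side (292,309.5). The jaw is open, and the post is at the far end of the carriage.

```bash
python3 - <<'E'
from h import *
s=lambda u,v:(255+u/3.289,170+v/3.289)
d=lambda u,v:(250+(u-411)/2.99,260+v/2.99)
c,e=tri(ray("scene",s(252,60)),ray("side",d(537,148)));print("cap",c,e)
p=np.array([.483,.025]);v=c[:2]-p;print(np.linalg.norm(v),"yaw of +y",np.degrees(np.arctan2(v[1],v[0])))
for n,q in(("scene",s(350,137)),("scene",s(10,232)),("scene",s(92,298)),("side",d(790,95)),("side",d(695,22)),("side",d(425,228)),("side",d(522,314))):print(n,onz(n,q,.012).round(4))
T=tcpT();print(T[:3,:3].round(3))
st=[onz("scene",s(256,58),.086),onz("scene",s(278,57),.086),onz("side",d(537,148),.086),onz("side",d(503,147),.086)]
for a,b in((0,1),(2,3)):
  w=st[b]-st[a];print("stripe dir",np.degrees(np.arctan2(w[1],w[0])))
E
```

```text
cap [0.50742282 0.15184089 0.08265888] 0.00195766110057634
0.12917075752046644 yaw of +y 79.10125498968195
scene [0.5634 0.1953 0.012 ]
scene [ 0.4357 -0.0189  0.012 ]
scene [ 0.5177 -0.0306  0.012 ]
side [ 0.4294 -0.0125  0.012 ]
side [ 0.5139 -0.0278  0.012 ]
side [0.5583 0.2003 0.012 ]
side [0.4755 0.2108 0.012 ]
[[ 0.961  0.277 -0.001]
 [ 0.277 -0.961  0.002]
 [-0.    -0.002 -1.   ]]
stripe dir 40.98959980823659
stripe dir 33.36563945585722
```

Emit:
move_arm:
  steps:
    - {"tx": 47, "ty": -28, "tz": 0, "az": -0.17, "fingers": 0}
    - {"tx": 94, "ty": -57, "tz": 0, "az": -0.34, "fingers": 0}
    - {"tx": 142, "ty": -85, "tz": 0, "az": -0.51, "fingers": 0}
    - {"tx": 189, "ty": -114, "tz": 0, "az": -0.68, "fingers": 0}
    - {"tx": 236, "ty": -142, "tz": 0, "az": -0.85, "fingers": 0}
    - {"tx": 283, "ty": -171, "tz": 0, "az": -1.02, "fingers": 0}
    - {"tx": 330, "ty": -200, "tz": 0, "az": -1.19, "fingers": 0}
    - {"tx": 378, "ty": -228, "tz": 0, "az": -1.36, "fingers": 0}
    - {"tx": 394, "ty": -280, "tz": 0, "az": -1.53, "fingers": 0}
    - {"tx": 410, "ty": -332, "tz": 0, "az": -1.7, "fingers": 0}

```text
invalid input
```

```bash
python3 - <<'E'
from h import *
s=monitor.state();T=tcpT();print(s["time_s"],s["q"].round(3) if hasattr(s["q"],"round") else s["q"],T.round(3))
yaw=np.radians(-101)  # tool y target direction
ty=np.array([np.cos(yaw),np.sin(yaw),0]);cur=T[:3,1]
print("az (cw +)",-np.arctan2(cur[0]*ty[1]-cur[1]*ty[0],cur@ty))
print("shift mm",T[:3,:3].T@(np.array([.483,.025,.2])-T[:3,3])*1e3)
E
```

```text
0.1 [ 1.263  0.616 -0.013  1.425  0.008  1.103 -0.04 ] [[ 0.961  0.277 -0.001  0.18 ]
 [ 0.277 -0.961  0.002 -0.624]
 [-0.    -0.002 -1.     0.249]
 [ 0.     0.     0.     1.   ]]
az (cw +) 0.47288138337235563
shift mm [ 471.03977121 -539.35072063   50.19157837]
```

Emit:
move_arm:
  steps:
    - {"ax": 0, "ay": 0, "tx": 47, "ty": -28, "tz": 0, "az": -0.17, "fingers": 0}
    - {"ax": 0, "ay": 0, "tx": 94, "ty": -57, "tz": 0, "az": -0.34, "fingers": 0}
    - {"ax": 0, "ay": 0, "tx": 142, "ty": -85, "tz": 0, "az": -0.51, "fingers": 0}
    - {"ax": 0, "ay": 0, "tx": 189, "ty": -114, "tz": 0, "az": -0.68, "fingers": 0}
    - {"ax": 0, "ay": 0, "tx": 236, "ty": -142, "tz": 0, "az": -0.85, "fingers": 0}
    - {"ax": 0, "ay": 0, "tx": 283, "ty": -171, "tz": 0, "az": -1.02, "fingers": 0}
    - {"ax": 0, "ay": 0, "tx": 330, "ty": -200, "tz": 0, "az": -1.19, "fingers": 0}
    - {"ax": 0, "ay": 0, "tx": 378, "ty": -228, "tz": 0, "az": -1.36, "fingers": 0}
    - {"ax": 0, "ay": 0, "tx": 394, "ty": -280, "tz": 0, "az": -1.53, "fingers": 0}
    - {"ax": 0, "ay": 0, "tx": 410, "ty": -332, "tz": 0, "az": -1.7, "fingers": 0}

```text
time_s: 1.35
tcp_pos: [0.4821, -0.19, 0.2495]
orientation: [-0.0, 0.546, 0.838, 0.0]
force: [0.7, 0.6, 0.3]
finger_gap: 0.0855
grip_force: 0.0
```

```bash
cat >> h.py <<'E'
def plan(p,yawdeg):
    s=monitor.state();T=tcpT();y=np.radians(yawdeg);t=np.array([np.cos(y),np.sin(y),0]);c=T[:3,1]
    print("t",round(s["time_s"],2),"q",np.round(s["q"],2),"pos",T[:3,3].round(4),"down",T[:3,2].round(3),"yyaw",np.degrees(np.arctan2(c[1],c[0])).round(1),"F",np.round(s["force"],1),"gap",round(float(s["finger_gap"]),4),"grip",round(float(s["grip_force"]),1))
    print("az",-np.arctan2(c[0]*t[1]-c[1]*t[0],c@t),"shift mm",(T[:3,:3].T@(np.array(p)-T[:3,3])*1e3).round(1),"\nworld->tool xy",T[:3,:2].round(3).tolist())
E
python3 -c "
from h import *
plan([.483,.025,.2],-101+360)"
```

```text
t 1.35 q [ 0.69  0.45 -0.52  1.79  0.27  0.97  0.47] pos [ 0.4821 -0.19    0.2495] down [-0.001  0.001 -1.   ] yyaw 23.8 F [0.7 0.6 0.3] gap 0.0855 grip 0.0
az 2.1787043260574817 shift mm [196.2  87.7  49.6] 
world->tool xy [[-0.404, 0.915], [0.915, 0.404], [0.001, -0.0]]
```

Emit:
move_arm:
  steps:
    - {"ax": 0, "ay": 0, "tx": 40, "ty": 18, "tz": 0, "az": -0.17, "fingers": 0}
    - {"ax": 0, "ay": 0, "tx": 80, "ty": 36, "tz": 0, "az": -0.34, "fingers": 0}
    - {"ax": 0, "ay": 0, "tx": 120, "ty": 54, "tz": 20, "az": -0.51, "fingers": 0}
    - {"ax": 0, "ay": 0, "tx": 160, "ty": 72, "tz": 40, "az": -0.68, "fingers": 40}
    - {"ax": 0, "ay": 0, "tx": 196, "ty": 88, "tz": 60, "az": -0.85, "fingers": 80}
    - {"ax": 0, "ay": 0, "tx": 196, "ty": 88, "tz": 80, "az": -0.963, "fingers": 100}
    - {"ax": 0, "ay": 0, "tx": 196, "ty": 88, "tz": 80, "az": -0.963, "fingers": 100}
    - {"ax": 0, "ay": 0, "tx": 196, "ty": 88, "tz": 80, "az": -0.963, "fingers": 100}
    - {"ax": 0, "ay": 0, "tx": 196, "ty": 88, "tz": 80, "az": -0.963, "fingers": 100}
    - {"ax": 0, "ay": 0, "tx": 196, "ty": 88, "tz": 80, "az": -0.963, "fingers": 100}

```text
time_s: 2.6
tcp_pos: [0.485, 0.0226, 0.1707]
orientation: [0.001, 0.099, 0.995, -0.0]
force: [0.6, -0.4, -1.2]
finger_gap: 0.052
grip_force: 0.0
```

```bash
python3 - <<'E'
from h import *
T=tcpT();im=vision.snapshot("wrist");cv2.imwrite("pics/w1.png",im[:,:,::-1]);np.save("T1",T)
for b in blobs(im,(20,120,100),(35,255,255),amin=60):print("yellow",b,onz("wrist",b[0],.068,T).round(4))
for b in blobs(im,(0,150,50),(8,255,255),amin=60):print("red",b,onz("wrist",b[0],.0425,T).round(4))
plan([.483,.025,.05],79)
E
```

```text
yellow ([320.6, 242.3], [306, 227, 30, 31, 909]) [0.4824 0.0264 0.068 ]
red ([511.5, 178.4], [501, 168, 22, 22, 399]) [0.4737 0.1448 0.0425]
red ([578.0, 190.8], [552, 172, 48, 47, 1279]) [0.4892 0.1836 0.0425]
red ([424.7, 223.7], [408, 189, 35, 70, 2133]) [0.4915 0.0905 0.0425]
red ([579.9, 262.2], [568, 250, 24, 25, 170]) [0.5363 0.1842 0.0425]
red ([500.4, 264.6], [491, 256, 19, 15, 123]) [0.528  0.1346 0.0425]
t 2.65 q [ 0.4   0.56 -0.73  1.97  0.52  0.8   0.74] pos [0.4849 0.0227 0.1705] down [ 0.001 -0.    -1.   ] yyaw 78.6 F [-0.3 -0.2 -0.2] gap 0.052 grip 0.0
az -0.006874196595784747 shift mm [  2.4   1.9 120.5] 
world->tool xy [[-0.98, 0.198], [0.198, 0.98], [-0.001, 0.0]]
```

View pics/w1.png

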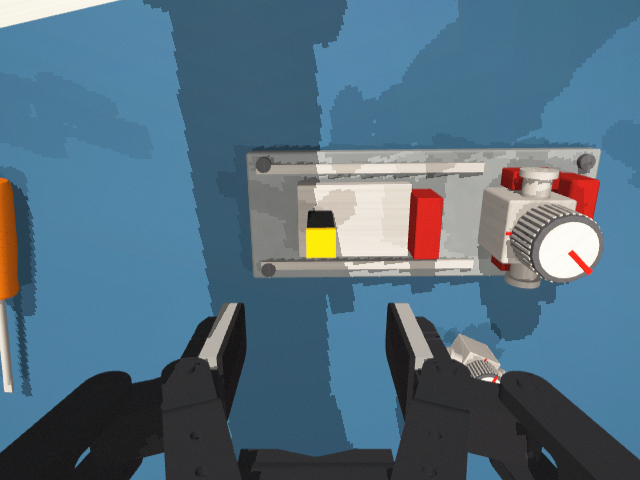

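The wrist view shows the post's yellow top at (320,242), the red jaw at (425,224), and the capped valve with its top centre near (566,248). The fixture is square to the image. I'll descend and grip the post.

Emit:
move_arm:
  steps:
    - {"ax": 0, "ay": 0, "az": 0, "tx": 3, "ty": 2.7, "tz": 30, "fingers": 100}
    - {"ax": 0, "ay": 0, "az": 0, "tx": 3, "ty": 2.7, "tz": 60, "fingers": 100}
    - {"ax": 0, "ay": 0, "az": 0, "tx": 3, "ty": 2.7, "tz": 90, "fingers": 100}
    - {"ax": 0, "ay": 0, "az": 0, "tx": 3, "ty": 2.7, "tz": 110, "fingers": 100}
    - {"ax": 0, "ay": 0, "az": 0, "tx": 3, "ty": 2.7, "tz": 120, "fingers": 100}
    - {"ax": 0, "ay": 0, "az": 0, "tx": 3, "ty": 2.7, "tz": 120, "fingers": 255}
    - {"ax": 0, "ay": 0, "az": 0, "tx": 3, "ty": 2.7, "tz": 120, "fingers": 255}
    - {"ax": 0, "ay": 0, "az": 0, "tx": 3, "ty": 2.7, "tz": 120, "fingers": 255}
    - {"ax": 0, "ay": 0, "az": 0, "tx": 3, "ty": 2.7, "tz": 120, "fingers": 255}
    - {"ax": 0, "ay": 0, "az": 0, "tx": 3, "ty": 2.7, "tz": 120, "fingers": 255}

```text
time_s: 3.9
tcp_pos: [0.4828, 0.0263, 0.0509]
orientation: [0.001, 0.099, 0.995, 0.0]
force: [0.4, -1.5, 6.2]
finger_gap: 0.0154
grip_force: 59.3
```

```bash
python3 - <<'E'
from h import *
T=np.load("T1.npy")
print("cap from w1",onz("wrist",(566,248),.0845,T),"tip",onz("wrist",(590,273),.0845,T))
plan([.483,.025,.05],79)
E
```

```text
cap from w1 [0.50549249 0.15292113 0.0845    ] tip [0.52238152 0.16520626 0.0845    ]
t 3.9 q [ 0.25  0.74 -0.53  2.07  0.75  0.52  0.54] pos [0.4828 0.0263 0.0509] down [ 0.002 -0.    -1.   ] yyaw 78.7 F [ 0.4 -1.5  6.2] gap 0.0154 grip 59.3
az -0.005334385223005293 shift mm [-0.5 -1.2  0.9] 
world->tool xy [[-0.981, 0.196], [0.196, 0.981], [-0.002, 0.0]]
```

Emit:
move_arm:
  steps:
    - {"ax": 0, "ay": 0, "az": 0, "tx": 0, "ty": 5, "tz": 0, "fingers": 255}
    - {"ax": 0, "ay": 0, "az": 0, "tx": 0, "ty": 10, "tz": 0, "fingers": 255}
    - {"ax": 0, "ay": 0, "az": 0, "tx": 0, "ty": 15, "tz": 0, "fingers": 255}
    - {"ax": 0, "ay": 0, "az": 0, "tx": 0, "ty": 20, "tz": 0, "fingers": 255}
    - {"ax": 0, "ay": 0, "az": 0, "tx": 0, "ty": 24, "tz": 0, "fingers": 255}
    - {"ax": 0, "ay": 0, "az": 0, "tx": 0, "ty": 26, "tz": 0, "fingers": 255}
    - {"ax": 0, "ay": 0, "az": 0, "tx": 0, "ty": 28, "tz": 0, "fingers": 255}
    - {"ax": 0, "ay": 0, "az": 0, "tx": 0, "ty": 29, "tz": 0, "fingers": 255}
    - {"ax": 0, "ay": 0, "az": 0, "tx": 0, "ty": 30, "tz": 0, "fingers": 255}
    - {"ax": 0, "ay": 0, "az": 0, "tx": 0, "ty": 30, "tz": 0, "fingers": 255}

```text
time_s: 5.15
tcp_pos: [0.4883, 0.0548, 0.0509]
orientation: [0.001, 0.099, 0.995, -0.001]
force: [-2.3, -1.6, 7.5]
finger_gap: 0.0151
grip_force: 59.5
```

Emit:
move_arm:
  steps:
    - {"ax": 0, "ay": 0, "az": 0, "tx": 0, "ty": 1, "tz": 0, "fingers": 255}
    - {"ax": 0, "ay": 0, "az": 0, "tx": 0, "ty": 2, "tz": 0, "fingers": 255}
    - {"ax": 0, "ay": 0, "az": 0, "tx": 0, "ty": 3, "tz": 0, "fingers": 255}
    - {"ax": 0, "ay": 0, "az": 0, "tx": 0, "ty": 4, "tz": 0, "fingers": 255}
    - {"ax": 0, "ay": 0, "az": 0, "tx": 0, "ty": 5, "tz": 0, "fingers": 255}
    - {"ax": 0, "ay": 0, "az": 0, "tx": 0, "ty": 5, "tz": 0, "fingers": 255}
    - {"ax": 0, "ay": 0, "az": 0, "tx": 0, "ty": 5, "tz": 0, "fingers": 255}
    - {"ax": 0, "ay": 0, "az": 0, "tx": 0, "ty": 5, "tz": 0, "fingers": 255}
    - {"ax": 0, "ay": 0, "az": 0, "tx": 0, "ty": 5, "tz": 0, "fingers": 255}
    - {"ax": 0, "ay": 0, "az": 0, "tx": 0, "ty": 5, "tz": 0, "fingers": 255}

```text
time_s: 6.4
tcp_pos: [0.4892, 0.0597, 0.0509]
orientation: [0.0, 0.099, 0.995, -0.001]
force: [-1.6, -2.5, 7.9]
finger_gap: 0.0155
grip_force: 59.5
```

Emit:
move_arm:
  steps:
    - {"ax": 0, "ay": 0, "az": 0, "tx": 0, "ty": 1, "tz": 0, "fingers": 255}
    - {"ax": 0, "ay": 0, "az": 0, "tx": 0, "ty": 1.5, "tz": 0, "fingers": 255}
    - {"ax": 0, "ay": 0, "az": 0, "tx": 0, "ty": 2, "tz": 0, "fingers": 255}
    - {"ax": 0, "ay": 0, "az": 0, "tx": 0, "ty": 2.5, "tz": 0, "fingers": 255}
    - {"ax": 0, "ay": 0, "az": 0, "tx": 0, "ty": 3, "tz": 0, "fingers": 255}
    - {"ax": 0, "ay": 0, "az": 0, "tx": 0, "ty": 3, "tz": 0, "fingers": 255}
    - {"ax": 0, "ay": 0, "az": 0, "tx": 0, "ty": 3, "tz": 0, "fingers": 255}
    - {"ax": 0, "ay": 0, "az": 0, "tx": 0, "ty": 3, "tz": 0, "fingers": 255}
    - {"ax": 0, "ay": 0, "az": 0, "tx": 0, "ty": 3, "tz": 0, "fingers": 255}
    - {"ax": 0, "ay": 0, "az": 0, "tx": 0, "ty": 3, "tz": 0, "fingers": 255}

```text
time_s: 7.65
tcp_pos: [0.4895, 0.0612, 0.0509]
orientation: [0.0, 0.099, 0.995, -0.002]
force: [-1.7, -4.6, 9.5]
finger_gap: 0.0151
grip_force: 59.8
```

Emit:
move_arm:
  steps:
    - {"ax": 0, "ay": 0, "az": 0, "tx": 0, "ty": 1, "tz": 0, "fingers": 255}
    - {"ax": 0, "ay": 0, "az": 0, "tx": 0, "ty": 2, "tz": 0, "fingers": 255}
    - {"ax": 0, "ay": 0, "az": 0, "tx": 0, "ty": 3, "tz": 0, "fingers": 255}
    - {"ax": 0, "ay": 0, "az": 0, "tx": 0, "ty": 4, "tz": 0, "fingers": 255}
    - {"ax": 0, "ay": 0, "az": 0, "tx": 0, "ty": 4, "tz": 0, "fingers": 255}
    - {"ax": 0, "ay": 0, "az": 0, "tx": 0, "ty": 4, "tz": 0, "fingers": 255}
    - {"ax": 0, "ay": 0, "az": 0, "tx": 0, "ty": 4, "tz": 0, "fingers": 255}
    - {"ax": 0, "ay": 0, "az": 0, "tx": 0, "ty": 4, "tz": 0, "fingers": 255}
    - {"ax": 0, "ay": 0, "az": 0, "tx": 0, "ty": 4, "tz": 0, "fingers": 255}
    - {"ax": 0, "ay": 0, "az": 0, "tx": 0, "ty": 4, "tz": 0, "fingers": 255}

```text
time_s: 8.9
tcp_pos: [0.4895, 0.0615, 0.0509]
orientation: [-0.001, 0.101, 0.995, -0.005]
force: [-3.8, -11.7, 13.8]
finger_gap: 0.0152
grip_force: 60.8
```

Emit:
move_arm:
  steps:
    - {"ax": 0, "ay": 0, "az": 0, "tx": 0, "ty": 2, "tz": 0, "fingers": 255}
    - {"ax": 0, "ay": 0, "az": 0, "tx": 0, "ty": 3, "tz": 0, "fingers": 255}
    - {"ax": 0, "ay": 0, "az": 0, "tx": 0, "ty": 3, "tz": 0, "fingers": 255}
    - {"ax": 0, "ay": 0, "az": 0, "tx": 0, "ty": 3, "tz": 0, "fingers": 255}
    - {"ax": 0, "ay": 0, "az": 0, "tx": 0, "ty": 0, "tz": 0, "fingers": 255}
    - {"ax": 0, "ay": 0, "az": 0, "tx": 0, "ty": -3, "tz": 0, "fingers": 255}
    - {"ax": 0, "ay": 0, "az": 0, "tx": 0, "ty": -3.5, "tz": 0, "fingers": 100}
    - {"ax": 0, "ay": 0, "az": 0, "tx": 0, "ty": -3.5, "tz": 0, "fingers": 100}
    - {"ax": 0, "ay": 0, "az": 0, "tx": 0, "ty": -3.5, "tz": 0, "fingers": 100}
    - {"ax": 0, "ay": 0, "az": 0, "tx": 0, "ty": -3.5, "tz": 0, "fingers": 100}

```text
time_s: 10.15
tcp_pos: [0.4898, 0.0643, 0.0499]
orientation: [-0.0, 0.099, 0.995, 0.0]
force: [-1.3, -0.7, 0.5]
finger_gap: 0.0522
grip_force: 0.0
```

```bash
python3 -c "
from h import *
plan([.507,.153,.16],79)"
```

```text
t 10.15 q [ 0.17  0.75 -0.53  2.05  0.73  0.54  0.48] pos [0.4898 0.0643 0.0499] down [-0.  0. -1.] yyaw 78.7 F [-1.3 -0.7  0.5] gap 0.0522 grip 0.0
az -0.005364150890293629 shift mm [   0.5   90.4 -110.1] 
world->tool xy [[-0.981, 0.196], [0.196, 0.981], [0.0, 0.0]]
```

Emit:
move_arm:
  steps:
    - {"ax": 0, "ay": 0, "az": 0, "tx": 0, "ty": 0, "tz": -30, "fingers": 100}
    - {"ax": 0, "ay": 0, "az": 0, "tx": 0, "ty": 0, "tz": -65, "fingers": 60}
    - {"ax": 0, "ay": 0, "az": 0, "tx": 0, "ty": 0, "tz": -100, "fingers": 60}
    - {"ax": 0, "ay": 0, "az": 0, "tx": 0, "ty": 30, "tz": -125, "fingers": 60}
    - {"ax": 0, "ay": 0, "az": 0, "tx": 0, "ty": 60, "tz": -125, "fingers": 60}
    - {"ax": 0, "ay": 0, "az": 0, "tx": 0, "ty": 91, "tz": -125, "fingers": 60}
    - {"ax": 0, "ay": 0, "az": 0, "tx": 0, "ty": 91, "tz": -125, "fingers": 60}
    - {"ax": 0, "ay": 0, "az": 0, "tx": 0, "ty": 91, "tz": -125, "fingers": 60}
    - {"ax": 0, "ay": 0, "az": 0, "tx": 0, "ty": 91, "tz": -125, "fingers": 60}
    - {"ax": 0, "ay": 0, "az": 0, "tx": 0, "ty": 91, "tz": -125, "fingers": 60}

```text
time_s: 11.4
tcp_pos: [0.5077, 0.1521, 0.1749]
orientation: [-0.0, 0.099, 0.995, -0.0]
force: [-1.4, -1.0, -0.0]
finger_gap: 0.0655
grip_force: 0.0
```

```bash
python3 - <<'E'
from h import *
T=tcpT();im=vision.snapshot("wrist");cv2.imwrite("pics/w2.png",im[:,:,::-1]);np.save("T2",T)
h=cv2.cvtColor(im,cv2.COLOR_RGB2HSV);m=cv2.inRange(h,(0,0,190),(179,40,255));m[:150]=0;m[330:]=0;m[:,:220]=0;m[:,430:]=0
cs,_=cv2.findContours(m,0,2)
for c in sorted(cs,key=cv2.contourArea)[-3:]:
    if len(c)>5: e=cv2.fitEllipse(cv2.convexHull(c));print("white",e,onz("wrist",e[0],.0847,T).round(4))
for b in blobs(im,(0,150,50),(8,255,255),amin=30):print("red",b,onz("wrist",b[0],.0847,T).round(4))
plan([.5076,.1548,.0785],79)
E
```

```text
white ((250.31686401367188, 171.62646484375), (10.298375129699707, 96.33441925048828), 89.29478454589844) [0.457  0.129  0.0847]
white ((320.24267578125, 252.97059631347656), (54.44781494140625, 57.84365463256836), 86.36546325683594) [0.5068 0.1552 0.0847]
white ((239.10423278808594, 222.84242248535156), (74.02345275878906, 110.29532623291016), 91.79219055175781) [0.4819 0.1166 0.0847]
red ([362.8, 218.3], [333, 172, 48, 102, 2866]) [0.4923 0.1807 0.0847]
red ([525.4, 179.9], [516, 177, 19, 7, 57]) [0.4886 0.2651 0.0847]
red ([274.6, 225.9], [262, 193, 28, 69, 1581]) [0.4872 0.1345 0.0847]
red ([333.4, 265.3], [320, 254, 27, 24, 162]) [0.5151 0.1608 0.0847]
red ([301.1, 383.3], [297, 377, 9, 14, 39]) [0.5854 0.128  0.0847]
t 11.45 q [ 0.12  0.61 -0.71  1.85  0.51  0.87  0.53] pos [0.5077 0.1523 0.175 ] down [-0. -0. -1.] yyaw 78.6 F [ 0.  -0.  -0.3] gap 0.0653 grip 0.0
az -0.0070559640875006175 shift mm [ 0.6  2.5 96.5] 
world->tool xy [[-0.98, 0.198], [0.198, 0.98], [0.0, -0.0]]
```

View pics/w2.png

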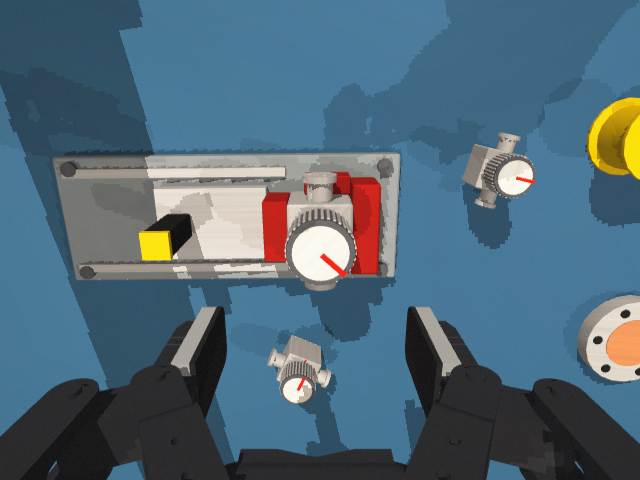

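The jaw is shut on the block. The cap's top centre is at (320,253) and its stripe tip at about (345,274), which puts the cap about 2.43 rad open. I'll descend and grip it.

Emit:
move_arm:
  steps:
    - {"ax": 0, "ay": 0, "az": 0, "tx": 1, "ty": 2.5, "tz": 25, "fingers": 60}
    - {"ax": 0, "ay": 0, "az": 0, "tx": 1, "ty": 2.5, "tz": 50, "fingers": 60}
    - {"ax": 0, "ay": 0, "az": 0, "tx": 1, "ty": 2.5, "tz": 75, "fingers": 60}
    - {"ax": 0, "ay": 0, "az": 0, "tx": 1, "ty": 2.5, "tz": 90, "fingers": 60}
    - {"ax": 0, "ay": 0, "az": 0, "tx": 1, "ty": 2.5, "tz": 96, "fingers": 60}
    - {"ax": 0, "ay": 0, "az": 0, "tx": 1, "ty": 2.5, "tz": 96, "fingers": 90}
    - {"ax": 0, "ay": 0, "az": 0, "tx": 1, "ty": 2.5, "tz": 96, "fingers": 255}
    - {"ax": 0, "ay": 0, "az": 0, "tx": 1, "ty": 2.5, "tz": 96, "fingers": 255}
    - {"ax": 0, "ay": 0, "az": 0, "tx": 1, "ty": 2.5, "tz": 96, "fingers": 255}
    - {"ax": 0, "ay": 0, "az": 0, "tx": 1, "ty": 2.5, "tz": 96, "fingers": 255}

```text
time_s: 12.7
tcp_pos: [0.5075, 0.1548, 0.0802]
orientation: [0.001, 0.099, 0.995, -0.001]
force: [-0.8, -3.7, 5.3]
finger_gap: 0.0358
grip_force: 59.5
```

```bash
python3 -c "
from h import *
plan([.5072,.155,.0785],79)
print(monitor.state()['moment'])"
```

```text
t 12.7 q [ 0.04  0.74 -0.59  1.93  0.65  0.67  0.41] pos [0.5075 0.1548 0.0802] down [ 0.001 -0.002 -1.   ] yyaw 78.6 F [-0.8 -3.7  5.3] gap 0.0358 grip 59.5
az -0.006444730841481833 shift mm [0.3 0.1 1.7] 
world->tool xy [[-0.98, 0.197], [0.197, 0.98], [-0.001, -0.002]]
[-0.54008852  0.32498146  0.00091778]
```

Emit:
move_arm:
  steps:
    - {"ax": 0, "ay": 0, "az": 0.15, "tx": 0, "ty": 0, "tz": 0.1, "fingers": 255}
    - {"ax": 0, "ay": 0, "az": 0.3, "tx": 0, "ty": 0, "tz": 0.2, "fingers": 255}
    - {"ax": 0, "ay": 0, "az": 0.45, "tx": 0, "ty": 0, "tz": 0.2, "fingers": 255}
    - {"ax": 0, "ay": 0, "az": 0.6, "tx": 0, "ty": 0, "tz": 0.3, "fingers": 255}
    - {"ax": 0, "ay": 0, "az": 0.75, "tx": 0, "ty": 0, "tz": 0.4, "fingers": 255}
    - {"ax": 0, "ay": 0, "az": 0.9, "tx": 0, "ty": 0, "tz": 0.4, "fingers": 255}
    - {"ax": 0, "ay": 0, "az": 1.05, "tx": 0, "ty": 0, "tz": 0.5, "fingers": 255}
    - {"ax": 0, "ay": 0, "az": 1.2, "tx": 0, "ty": 0, "tz": 0.6, "fingers": 255}
    - {"ax": 0, "ay": 0, "az": 1.35, "tx": 0, "ty": 0, "tz": 0.6, "fingers": 255}
    - {"ax": 0, "ay": 0, "az": 1.5, "tx": 0, "ty": 0, "tz": 0.7, "fingers": 255}

```text
time_s: 13.95
tcp_pos: [0.507, 0.1545, 0.0795]
orientation: [0.001, 0.752, 0.659, -0.001]
force: [-2.6, -3.1, 6.0]
finger_gap: 0.0366
grip_force: 59.3
```

```bash
python3 -c "
from h import *
plan([.5072,.155,.0785],78.6-57.3*2.43)
print(monitor.state()['moment'])"
```

```text
t 13.95 q [-0.22  0.67 -0.18  1.94  0.22  0.55 -0.69] pos [0.507  0.1545 0.0795] down [-0.    -0.002 -1.   ] yyaw -7.6 F [-2.6 -3.1  6. ] gap 0.0366 grip 59.3
az 0.9260938142646321 shift mm [0.5 0.1 1. ] 
world->tool xy [[0.132, 0.991], [0.991, -0.132], [-0.002, 0.0]]
[-0.67123338  0.51249941  0.05682936]
```

Emit:
move_arm:
  steps:
    - {"ax": 0, "ay": 0, "az": 0.14, "tx": 0, "ty": 0, "tz": 0.1, "fingers": 255}
    - {"ax": 0, "ay": 0, "az": 0.28, "tx": 0, "ty": 0, "tz": 0.2, "fingers": 255}
    - {"ax": 0, "ay": 0, "az": 0.42, "tx": 0, "ty": 0, "tz": 0.2, "fingers": 255}
    - {"ax": 0, "ay": 0, "az": 0.56, "tx": 0, "ty": 0, "tz": 0.3, "fingers": 255}
    - {"ax": 0, "ay": 0, "az": 0.7, "tx": 0, "ty": 0, "tz": 0.3, "fingers": 255}
    - {"ax": 0, "ay": 0, "az": 0.78, "tx": 0, "ty": 0, "tz": 0.4, "fingers": 255}
    - {"ax": 0, "ay": 0, "az": 0.84, "tx": 0, "ty": 0, "tz": 0.4, "fingers": 255}
    - {"ax": 0, "ay": 0, "az": 0.88, "tx": 0, "ty": 0, "tz": 0.4, "fingers": 255}
    - {"ax": 0, "ay": 0, "az": 0.88, "tx": 0, "ty": 0, "tz": 0.4, "fingers": 255}
    - {"ax": 0, "ay": 0, "az": 0.88, "tx": 0, "ty": 0, "tz": 0.4, "fingers": 255}

```text
time_s: 15.2
tcp_pos: [0.5068, 0.1547, 0.0791]
orientation: [0.0, 0.961, 0.278, -0.0]
force: [-2.9, -3.6, 7.1]
finger_gap: 0.036
grip_force: 59.5
```

```bash
python3 -c "
from h import *
plan([.5072,.155,.0785],78.6-57.3*2.43)
print(monitor.state()['moment'])"
```

```text
t 15.2 q [-0.37  0.67  0.06  1.94 -0.07  0.53 -1.28] pos [0.5068 0.1547 0.0791] down [-0.001 -0.001 -1.   ] yyaw -57.7 F [-2.9 -3.6  7.1] gap 0.036 grip 59.5
az 0.05042569174769473 shift mm [ 0.5 -0.1  0.6] 
world->tool xy [[0.846, 0.534], [0.534, -0.846], [-0.001, 0.0]]
[-0.60615779  0.55239827 -0.04587284]
```

Emit:
move_arm:
  steps:
    - {"ax": 0, "ay": 0, "az": 0.03, "tx": 0, "ty": 0, "tz": 0.1, "fingers": 255}
    - {"ax": 0, "ay": 0, "az": 0.06, "tx": 0, "ty": 0, "tz": 0.1, "fingers": 255}
    - {"ax": 0, "ay": 0, "az": 0.09, "tx": 0, "ty": 0, "tz": 0.1, "fingers": 255}
    - {"ax": 0, "ay": 0, "az": 0.12, "tx": 0, "ty": 0, "tz": 0.1, "fingers": 255}
    - {"ax": 0, "ay": 0, "az": 0.12, "tx": 0, "ty": 0, "tz": 0.1, "fingers": 255}
    - {"ax": 0, "ay": 0, "az": 0.12, "tx": 0, "ty": 0, "tz": 0.1, "fingers": 255}
    - {"ax": 0, "ay": 0, "az": 0.12, "tx": 0, "ty": 0, "tz": 0.1, "fingers": 255}
    - {"ax": 0, "ay": 0, "az": 0.12, "tx": 0, "ty": 0, "tz": 0.1, "fingers": 255}
    - {"ax": 0, "ay": 0, "az": 0.12, "tx": 0, "ty": 0, "tz": 0.1, "fingers": 255}
    - {"ax": 0, "ay": 0, "az": 0.12, "tx": 0, "ty": 0, "tz": 0.1, "fingers": 255}

```text
time_s: 16.45
tcp_pos: [0.5062, 0.1536, 0.079]
orientation: [0.001, 0.975, 0.221, -0.001]
force: [-2.8, -4.5, 8.1]
finger_gap: 0.0364
grip_force: 59.7
```

```bash
python3 -c "
from h import *
plan([.5072,.155,.0785],78.6-57.3*2.43)
print(monitor.state()['moment'])"
```

```text
t 16.45 q [-0.4   0.67  0.09  1.94 -0.11  0.53 -1.36] pos [0.5062 0.1536 0.079 ] down [-0.002 -0.003 -1.   ] yyaw -64.4 F [-2.8 -4.5  8.1] gap 0.0364 grip 59.7
az -0.06636392313673734 shift mm [ 1.5 -0.9  0.5] 
world->tool xy [[0.902, 0.431], [0.431, -0.902], [-0.003, 0.002]]
[-1.09141122  0.65882696  0.56074277]
```

Emit:
move_arm:
  steps:
    - {"ax": 0, "ay": 0, "az": 0.03, "tx": 0, "ty": 0, "tz": 0, "fingers": 255}
    - {"ax": 0, "ay": 0, "az": 0.06, "tx": 0, "ty": 0, "tz": 0, "fingers": 255}
    - {"ax": 0, "ay": 0, "az": 0.06, "tx": 0, "ty": 0, "tz": 0, "fingers": 255}
    - {"ax": 0, "ay": 0, "az": 0.06, "tx": 0, "ty": 0, "tz": 0, "fingers": 255}
    - {"ax": 0, "ay": 0, "az": 0.06, "tx": 0, "ty": 0, "tz": 0, "fingers": 255}
    - {"ax": 0, "ay": 0, "az": 0.06, "tx": 0, "ty": 0, "tz": 0, "fingers": 255}
    - {"ax": 0, "ay": 0, "az": 0.06, "tx": 0, "ty": 0, "tz": 0, "fingers": 255}
    - {"ax": 0, "ay": 0, "az": 0.06, "tx": 0, "ty": 0, "tz": 0, "fingers": 255}
    - {"ax": 0, "ay": 0, "az": 0.06, "tx": 0, "ty": 0, "tz": 0, "fingers": 255}
    - {"ax": 0, "ay": 0, "az": 0.06, "tx": 0, "ty": 0, "tz": 0, "fingers": 255}

```text
time_s: 17.7
tcp_pos: [0.5064, 0.1528, 0.079]
orientation: [0.002, 0.981, 0.192, -0.001]
force: [-2.6, -6.0, 8.7]
finger_gap: 0.0362
grip_force: 59.7
```

```bash
python3 -c "
from h import *
plan([.5072,.155,.0785],78.6-57.3*2.43)
print(monitor.state()['moment'])
im=np.hstack([cv2.resize(vision.snapshot('wrist'),(400,300)),cv2.resize(vision.snapshot('scene')[150:255,260:400],(400,300),interpolation=2)])
cv2.imwrite('pics/w3.png',im[:,:,::-1])"
```

```text
t 17.7 q [-0.41  0.67  0.11  1.95 -0.12  0.53 -1.4 ] pos [0.5064 0.1528 0.079 ] down [-0.002 -0.004 -1.   ] yyaw -67.8 F [-2.6 -6.   8.7] gap 0.0362 grip 59.7
az -0.12517590475699442 shift mm [ 1.6 -1.7  0.5] 
world->tool xy [[0.926, 0.378], [0.378, -0.926], [-0.003, 0.003]]
[-1.35066728  0.64916269  0.76650557]
```

View pics/w3.png

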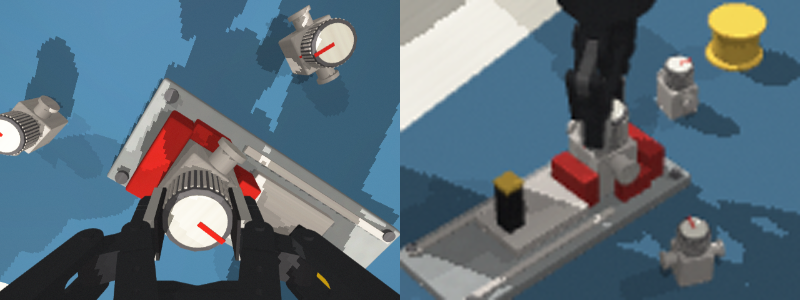

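The stripe now lies along the fixture's long axis on the -y side, and the moment has risen to 0.77 N m against 0.06 N m of thread friction, so the cap is on the stop. I'll back it off now.

Emit:
move_arm:
  steps:
    - {"ax": 0, "ay": 0, "az": -0.1, "tx": 0, "ty": 0, "tz": 0, "fingers": 255}
    - {"ax": 0, "ay": 0, "az": -0.28, "tx": 0, "ty": 0, "tz": -0.1, "fingers": 255}
    - {"ax": 0, "ay": 0, "az": -0.46, "tx": 0, "ty": 0, "tz": -0.2, "fingers": 255}
    - {"ax": 0, "ay": 0, "az": -0.64, "tx": 0, "ty": 0, "tz": -0.3, "fingers": 255}
    - {"ax": 0, "ay": 0, "az": -0.82, "tx": 0, "ty": 0, "tz": -0.4, "fingers": 255}
    - {"ax": 0, "ay": 0, "az": -1.0, "tx": 0, "ty": 0, "tz": -0.4, "fingers": 255}
    - {"ax": 0, "ay": 0, "az": -1.18, "tx": 0, "ty": 0, "tz": -0.5, "fingers": 255}
    - {"ax": 0, "ay": 0, "az": -1.36, "tx": 0, "ty": 0, "tz": -0.6, "fingers": 255}
    - {"ax": 0, "ay": 0, "az": -1.54, "tx": 0, "ty": 0, "tz": -0.7, "fingers": 255}
    - {"ax": 0, "ay": 0, "az": -1.64, "tx": 0, "ty": 0, "tz": -0.7, "fingers": 255}

```text
time_s: 19.05
tcp_pos: [0.5083, 0.1542, 0.0798]
orientation: [0.001, 0.529, 0.848, -0.0]
force: [0.5, -3.4, 5.2]
finger_gap: 0.0363
grip_force: 59.5
```

```bash
python3 -c "
from h import *
plan([.5072,.155,.0785],27)
print(monitor.state()['moment'])
im=vision.snapshot('wrist');np.save('T4',tcpT())
cv2.imwrite('pics/w4.png',im[:,:,::-1])"
```

```text
t 19.05 q [-0.11  0.69 -0.35  1.93  0.41  0.58 -0.27] pos [0.5083 0.1542 0.0798] down [ 0.002 -0.002 -1.   ] yyaw 26.1 F [ 0.5 -3.4  5.2] gap 0.0363 grip 59.5
az -0.016422223194237126 shift mm [ 1.2 -0.7  1.3] 
world->tool xy [[-0.439, 0.898], [0.898, 0.439], [-0.002, 0.001]]
[-0.74930519  0.01780816 -0.05624301]
```

View pics/w4.png

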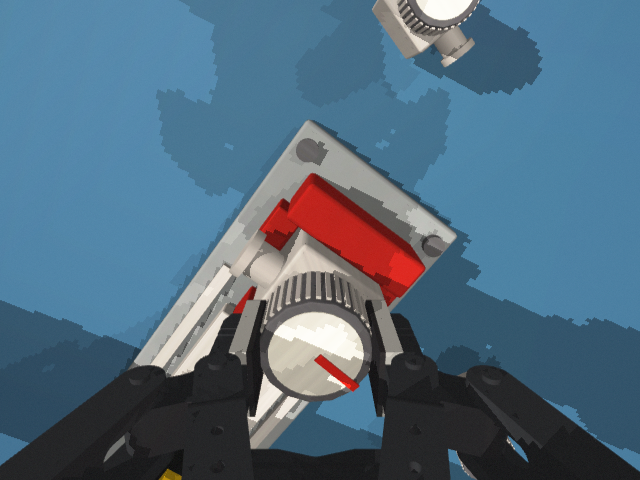

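```bash
python3 - <<'E'
from h import *
def yaw(T,a,b,z):
    w=onz("wrist",b,z,T)-onz("wrist",a,z,T);return np.degrees(np.arctan2(w[1],w[0])).round(1)
T=np.load("T4.npy");im=cv2.imread("pics/w4.png")[:,:,::-1].copy()
h=cv2.cvtColor(im,cv2.COLOR_RGB2HSV);m=cv2.inRange(h,(0,120,60),(10,255,255));m[:330]=0
pts=cv2.findNonZero(m)[:,0].astype(np.float32);vx,vy,x,y=cv2.fitLine(pts,2,0,.01,.01).ravel();s=np.sign(vx)
print("stripe now",yaw(T,(x,y),(x+s*20*vx,y+s*20*vy),.0843))
print("block edge",yaw(T,(303,232),(383,290),.054),"fixed jaw edge",yaw(T,(314,174),(425,258),.042), "plate end",yaw(T,(310,121),(456,236),.012))
# stripe at w2 (before turning)
T=np.load("T2.npy");im=cv2.imread("pics/w2.png")[:,:,::-1].copy()
h=cv2.cvtColor(im,cv2.COLOR_RGB2HSV);m=cv2.inRange(h,(0,120,60),(10,255,255));k=np.zeros_like(m);k[250:279,317:350]=1;m*=k
pts=cv2.findNonZero(m)[:,0].astype(np.float32);vx,vy,x,y=cv2.fitLine(pts,2,0,.01,.01).ravel();s=np.sign(vx)
print("stripe start",yaw(T,(x,y),(x+s*20*vx,y+s*20*vy),.0847))
print("plate w2",yaw(T,(55,156),(400,153),.012),yaw(T,(80,278),(395,276),.012))
E
```

```text
stripe now -15.8
block edge -11.1 fixed jaw edge -11.0 plate end -11.1
stripe start 36.4
plate w2 79.1 79.0
```

```bash
python3 - <<'E'
from h import *
P={}
im=vision.snapshot("side");b=blobs(im,(20,100,70),(35,255,255),(250,240,385,370));print(b)
sc=vision.snapshot("scene");c=blobs(sc,(20,100,60),(35,255,255),(255,180,345,270));print(c)
p,e=tri(ray("side",max(b,key=lambda q:q[1][4])[0]),ray("scene",max(c,key=lambda q:q[1][4])[0]));print("post",p,e)
for n,q in(("side",b),("scene",c)):print(n,onz(n,max(q,key=lambda r:r[1][4])[0],.068))
u=np.hstack([cv2.resize(im[270:370,240:373],(400,300),interpolation=2),cv2.resize(sc[160:235,280:380],(400,300),interpolation=2)])
cv2.imwrite("pics/j5.png",u[:,:,::-1])
E
```

```text
[([333.0, 283.4], [329, 278, 10, 11, 66])]
[([297.5, 213.7], [293, 210, 10, 9, 53])]
post [0.48853859 0.05517437 0.06652715] 0.0014693034975529653
side [0.48737042 0.05562555 0.068     ]
scene [0.49022504 0.05437331 0.068     ]
```

View pics/j5.png

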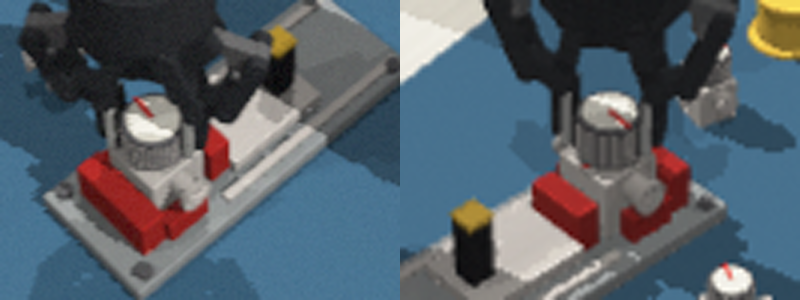

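The post is now at y≈0.055–0.056, and it was at 0.0615 when shut. The stop torque twisted the block and crept the jaw about 5 mm open, although the block is straight again. I'll release the cap, shut the jaw again, and repeat the bottoming more gently.

Emit:
move_arm:
  steps:
    - {"ax": 0, "ay": 0, "az": 0, "tx": 0, "ty": 0, "tz": 0, "fingers": 60}
    - {"ax": 0, "ay": 0, "az": 0, "tx": 0, "ty": 0, "tz": 0, "fingers": 60}
    - {"ax": 0, "ay": 0, "az": 0, "tx": 0, "ty": 0, "tz": -30, "fingers": 60}
    - {"ax": 0, "ay": 0, "az": -0.1, "tx": 0, "ty": 0, "tz": -70, "fingers": 60}
    - {"ax": 0, "ay": 0, "az": -0.27, "tx": -26, "ty": -20, "tz": -80, "fingers": 60}
    - {"ax": 0, "ay": 0, "az": -0.44, "tx": -53, "ty": -40, "tz": -80, "fingers": 80}
    - {"ax": 0, "ay": 0, "az": -0.6, "tx": -79, "ty": -60, "tz": -80, "fingers": 100}
    - {"ax": 0, "ay": 0, "az": -0.77, "tx": -79, "ty": -60, "tz": -80, "fingers": 100}
    - {"ax": 0, "ay": 0, "az": -0.92, "tx": -79, "ty": -60, "tz": -80, "fingers": 100}
    - {"ax": 0, "ay": 0, "az": -0.92, "tx": -79, "ty": -60, "tz": -80, "fingers": 100}

```text
time_s: 20.45
tcp_pos: [0.4877, 0.0587, 0.1584]
orientation: [-0.0, 0.099, 0.995, 0.0]
force: [0.7, -0.7, -0.4]
finger_gap: 0.0515
grip_force: 0.0
```

```bash
python3 - <<'E'
from h import *
T=tcpT();im=vision.snapshot("wrist");cv2.imwrite("pics/w6.png",im[:,:,::-1]);np.save("T6",T)
p=None
for b in blobs(im,(20,100,60),(35,255,255),amin=100):
    q=onz("wrist",b[0],.068,T);print("yellow",b,q.round(4))
    if p is None or np.hypot(*(q-T[:3,3])[:2])<np.hypot(*(p-T[:3,3])[:2]):p=q
p[2]=.05;plan(p,79)
w=cv2.imread("pics/w2.png")[:,:,::-1].copy();T2=np.load("T2.npy")
for b in blobs(w,(20,120,100),(35,255,255),amin=100):print("w2",b,onz("wrist",b[0],.068,T2).round(4))
E
```

```text
yellow ([312.9, 256.6], [297, 241, 32, 33, 1005]) [0.4882 0.0577 0.068 ]
t 20.5 q [ 0.3   0.59 -0.7   1.97  0.53  0.78  0.66] pos [0.4877 0.0588 0.1585] down [-0.     0.001 -1.   ] yyaw 78.5 F [-0.1 -0.6 -0.1] gap 0.0521 grip 0.0
az -0.008022813922491396 shift mm [ -0.7  -1.1 108.5] 
world->tool xy [[-0.98, 0.199], [0.199, 0.98], [0.0, 0.001]]
w2 ([616.5, 138.4], [587, 97, 53, 83, 3435]) [0.4802 0.3213 0.068 ]
w2 ([155.2, 245.3], [139, 231, 34, 30, 920]) [0.4893 0.0619 0.068 ]
```

Emit:
move_arm:
  steps:
    - {"ax": 0, "ay": 0, "az": 0, "tx": -1, "ty": -1, "tz": 35, "fingers": 100}
    - {"ax": 0, "ay": 0, "az": 0, "tx": -1, "ty": -1, "tz": 70, "fingers": 100}
    - {"ax": 0, "ay": 0, "az": 0, "tx": -1, "ty": -1, "tz": 98, "fingers": 100}
    - {"ax": 0, "ay": 0, "az": 0, "tx": -1, "ty": -1, "tz": 108, "fingers": 100}
    - {"ax": 0, "ay": 0, "az": 0, "tx": -1, "ty": -1, "tz": 108, "fingers": 255}
    - {"ax": 0, "ay": 0, "az": 0, "tx": -1, "ty": -1, "tz": 108, "fingers": 255}
    - {"ax": 0, "ay": 0, "az": 0, "tx": -1, "ty": -1, "tz": 108, "fingers": 255}
    - {"ax": 0, "ay": 0, "az": 0, "tx": -1, "ty": 0, "tz": 108, "fingers": 255}
    - {"ax": 0, "ay": 0, "az": 0, "tx": -1, "ty": 1, "tz": 108, "fingers": 255}
    - {"ax": 0, "ay": 0, "az": 0, "tx": -1, "ty": 2, "tz": 108, "fingers": 255}

```text
time_s: 21.75
tcp_pos: [0.4896, 0.0592, 0.0516]
orientation: [0.001, 0.099, 0.995, -0.001]
force: [-1.0, -1.8, 6.8]
finger_gap: 0.0152
grip_force: 59.4
```

Emit:
move_arm:
  steps:
    - {"ax": 0, "ay": 0, "az": 0, "tx": 0, "ty": 1.5, "tz": 0, "fingers": 255}
    - {"ax": 0, "ay": 0, "az": 0, "tx": 0, "ty": 3, "tz": 0, "fingers": 255}
    - {"ax": 0, "ay": 0, "az": 0, "tx": 0, "ty": 4.5, "tz": 0, "fingers": 255}
    - {"ax": 0, "ay": 0, "az": 0, "tx": 0, "ty": 6, "tz": 0, "fingers": 255}
    - {"ax": 0, "ay": 0, "az": 0, "tx": 0, "ty": 7, "tz": 0, "fingers": 255}
    - {"ax": 0, "ay": 0, "az": 0, "tx": 0, "ty": 8, "tz": 0, "fingers": 255}
    - {"ax": 0, "ay": 0, "az": 0, "tx": 0, "ty": 8, "tz": 0, "fingers": 255}
    - {"ax": 0, "ay": 0, "az": 0, "tx": 0, "ty": 8, "tz": 0, "fingers": 255}
    - {"ax": 0, "ay": 0, "az": 0, "tx": 0, "ty": 8, "tz": 0, "fingers": 255}
    - {"ax": 0, "ay": 0, "az": 0, "tx": 0, "ty": 8, "tz": 0, "fingers": 255}

```text
time_s: 23.0
tcp_pos: [0.49, 0.0614, 0.0517]
orientation: [-0.0, 0.101, 0.995, -0.006]
force: [-2.8, -12.8, 13.5]
finger_gap: 0.0153
grip_force: 61.1
```

Emit:
move_arm:
  steps:
    - {"ax": 0, "ay": 0, "az": 0, "tx": 0, "ty": 1, "tz": 0, "fingers": 255}
    - {"ax": 0, "ay": 0, "az": 0, "tx": 0, "ty": 1, "tz": 0, "fingers": 255}
    - {"ax": 0, "ay": 0, "az": 0, "tx": 0, "ty": -3, "tz": 0, "fingers": 255}
    - {"ax": 0, "ay": 0, "az": 0, "tx": 0, "ty": -5, "tz": 0, "fingers": 255}
    - {"ax": 0, "ay": 0, "az": 0, "tx": 0, "ty": -5, "tz": 0, "fingers": 100}
    - {"ax": 0, "ay": 0, "az": 0, "tx": 0, "ty": -5, "tz": 0, "fingers": 100}
    - {"ax": 0, "ay": 0, "az": 0, "tx": 0, "ty": -5, "tz": -25, "fingers": 100}
    - {"ax": 0, "ay": 0, "az": 0, "tx": 0, "ty": -5, "tz": -60, "fingers": 100}
    - {"ax": 0, "ay": 0, "az": 0, "tx": 0, "ty": 10, "tz": -100, "fingers": 60}
    - {"ax": 0, "ay": 0, "az": 0, "tx": 0, "ty": 40, "tz": -120, "fingers": 60}

```text
time_s: 24.25
tcp_pos: [0.4994, 0.1071, 0.1723]
orientation: [0.001, 0.1, 0.995, 0.0]
force: [0.7, 0.3, -0.7]
finger_gap: 0.0649
grip_force: 0.0
```

```bash
python3 - <<'E'
from h import *
plan([.5072,.155,.0785],79)
T=tcpT();im=vision.snapshot("wrist");cv2.imwrite("pics/w7.png",im[:,:,::-1])
for b in blobs(im,(20,100,60),(35,255,255),amin=100):print("yellow",b,onz("wrist",b[0],.068,T).round(4))
E
```

```text
t 24.25 q [ 0.21  0.59 -0.71  1.91  0.51  0.83  0.6 ] pos [0.4994 0.1071 0.1723] down [ 0.002  0.    -1.   ] yyaw 78.5 F [ 0.7  0.3 -0.7] gap 0.0649 grip 0.0
az -0.008529183339898529 shift mm [ 2.1 48.4 93.8] 
world->tool xy [[-0.98, 0.199], [0.199, 0.98], [-0.002, 0.001]]
yellow ([233.4, 245.0], [217, 230, 33, 31, 947]) [0.4891 0.0619 0.068 ]
```

Emit:
move_arm:
  steps:
    - {"ax": 0, "ay": 0, "az": 0, "tx": 1, "ty": 25, "tz": 0, "fingers": 60}
    - {"ax": 0, "ay": 0, "az": 0, "tx": 2, "ty": 47, "tz": 5, "fingers": 60}
    - {"ax": 0, "ay": 0, "az": 0, "tx": 2, "ty": 47, "tz": 35, "fingers": 60}
    - {"ax": 0, "ay": 0, "az": 0, "tx": 2, "ty": 47, "tz": 65, "fingers": 60}
    - {"ax": 0, "ay": 0, "az": 0, "tx": 2, "ty": 47, "tz": 86, "fingers": 60}
    - {"ax": 0, "ay": 0, "az": 0, "tx": 2, "ty": 47, "tz": 94, "fingers": 60}
    - {"ax": 0, "ay": 0, "az": 0, "tx": 2, "ty": 47, "tz": 94, "fingers": 100}
    - {"ax": 0, "ay": 0, "az": 0, "tx": 2, "ty": 47, "tz": 94, "fingers": 255}
    - {"ax": 0, "ay": 0, "az": 0, "tx": 2, "ty": 47, "tz": 94, "fingers": 255}
    - {"ax": 0, "ay": 0, "az": 0, "tx": 2, "ty": 47, "tz": 94, "fingers": 255}

```text
time_s: 25.55
tcp_pos: [0.5065, 0.1547, 0.0775]
orientation: [0.001, 0.099, 0.995, 0.001]
force: [-0.4, 0.8, 3.8]
finger_gap: 0.0359
grip_force: 59.8
```

```bash
cat > st.py <<'E'
from h import *
T=tcpT();im=vision.snapshot("wrist");np.save("Tl",T);cv2.imwrite("pics/last.png",im[:,:,::-1])
m=cv2.inRange(cv2.cvtColor(im,cv2.COLOR_RGB2HSV),(0,120,60),(10,255,255))
# cap top is near the tool axis: project the expected centre, keep red within the cap disc
mm=vision.camera_model("wrist");c=np.linalg.inv(T@mm["tool_from_camera"])@np.r_[T[:2,3],.0843,1]
u,v=mm["fx"]*c[0]/c[2]+mm["cx"],mm["fy"]*c[1]/c[2]+mm["cy"]
k=np.zeros_like(m);cv2.circle(k,(int(u),int(v)),int(15.5e-3*mm["fx"]/c[2]),255,-1);m&=k
P=np.array([onz("wrist",p,.0843,T)[:2] for p in cv2.findNonZero(m)[:,0]]);vx,vy,_,_=cv2.fitLine(P.astype(np.float32),2,0,1e-5,.01).ravel()
d=np.array([vx,vy]);d*=np.sign(d@(P.mean(0)-T[:2,3]));a=np.degrees(np.arctan2(d[1],d[0]))
print("n",len(P),"stripe yaw",a.round(1),"cap_turn",np.radians((a+101+60)%360-60).round(3),"moment",np.round(monitor.state()["moment"],2))
plan([.5072,.155,.0785],79)
E
python3 st.py
```

```text
n 373 stripe yaw -17.0 cap_turn 1.466 moment [0.21 0.11 0.04]
t 25.6 q [ 0.04  0.74 -0.59  1.93  0.65  0.66  0.41] pos [0.5065 0.1547 0.0775] down [ 0.002  0.002 -1.   ] yyaw 78.7 F [-0.5  1.3  4.8] gap 0.0361 grip 59.8
az -0.005505011197762057 shift mm [-0.6  0.4 -1. ] 
world->tool xy [[-0.981, 0.196], [0.196, 0.981], [-0.002, 0.002]]
```

Emit:
move_arm:
  steps:
    - {"ax": 0, "ay": 0, "az": 0.15, "tx": 0, "ty": 0, "tz": 0.1, "fingers": 255}
    - {"ax": 0, "ay": 0, "az": 0.3, "tx": 0, "ty": 0, "tz": 0.1, "fingers": 255}
    - {"ax": 0, "ay": 0, "az": 0.45, "tx": 0, "ty": 0, "tz": 0.2, "fingers": 255}
    - {"ax": 0, "ay": 0, "az": 0.6, "tx": 0, "ty": 0, "tz": 0.3, "fingers": 255}
    - {"ax": 0, "ay": 0, "az": 0.75, "tx": 0, "ty": 0, "tz": 0.4, "fingers": 255}
    - {"ax": 0, "ay": 0, "az": 0.9, "tx": 0, "ty": 0, "tz": 0.4, "fingers": 255}
    - {"ax": 0, "ay": 0, "az": 1.05, "tx": 0, "ty": 0, "tz": 0.5, "fingers": 255}
    - {"ax": 0, "ay": 0, "az": 1.2, "tx": 0, "ty": 0, "tz": 0.6, "fingers": 255}
    - {"ax": 0, "ay": 0, "az": 1.33, "tx": 0, "ty": 0, "tz": 0.6, "fingers": 255}
    - {"ax": 0, "ay": 0, "az": 1.4, "tx": 0, "ty": 0, "tz": 0.6, "fingers": 255}

```text
time_s: 26.85
tcp_pos: [0.5079, 0.1558, 0.077]
orientation: [0.001, 0.717, 0.697, 0.003]
force: [1.6, 3.3, 1.6]
finger_gap: 0.0364
grip_force: 59.8
```

```bash
python3 st.py
```

```text
n 384 stripe yaw -97.4 cap_turn 0.063 moment [ 0.7  -0.32  0.06]
t 26.9 q [-0.2   0.68 -0.2   1.94  0.25  0.54 -0.61] pos [0.5078 0.1558 0.077 ] down [ 0.005  0.003 -1.   ] yyaw -1.7 F [1.3 1.8 3.9] gap 0.0364 grip 59.9
az -1.407984473438544 shift mm [-0.8 -0.6 -1.5] 
world->tool xy [[0.029, 1.0], [1.0, -0.029], [0.003, 0.005]]
```

Next, small steps onto the stop.

Emit:
move_arm:
  steps:
    - {"ax": 0, "ay": 0, "az": 0.02, "tx": 0, "ty": 0, "tz": 0, "fingers": 255}
    - {"ax": 0, "ay": 0, "az": 0.04, "tx": 0, "ty": 0, "tz": 0, "fingers": 255}
    - {"ax": 0, "ay": 0, "az": 0.05, "tx": 0, "ty": 0, "tz": 0, "fingers": 255}
    - {"ax": 0, "ay": 0, "az": 0.06, "tx": 0, "ty": 0, "tz": 0, "fingers": 255}
    - {"ax": 0, "ay": 0, "az": 0.07, "tx": 0, "ty": 0, "tz": 0, "fingers": 255}
    - {"ax": 0, "ay": 0, "az": 0.08, "tx": 0, "ty": 0, "tz": 0, "fingers": 255}
    - {"ax": 0, "ay": 0, "az": 0.08, "tx": 0, "ty": 0, "tz": 0, "fingers": 255}
    - {"ax": 0, "ay": 0, "az": 0.08, "tx": 0, "ty": 0, "tz": 0, "fingers": 255}
    - {"ax": 0, "ay": 0, "az": 0.08, "tx": 0, "ty": 0, "tz": 0, "fingers": 255}
    - {"ax": 0, "ay": 0, "az": 0.08, "tx": 0, "ty": 0, "tz": 0, "fingers": 255}

```text
time_s: 28.15
tcp_pos: [0.5079, 0.1555, 0.0769]
orientation: [0.0, 0.744, 0.669, 0.003]
force: [3.0, 4.4, 5.1]
finger_gap: 0.0363
grip_force: 60.0
```

```bash
python3 st.py
```

```text
n 383 stripe yaw -101.8 cap_turn -0.014 moment [ 0.95 -0.67  0.09]
t 28.2 q [-0.22  0.68 -0.18  1.94  0.22  0.54 -0.66] pos [0.508  0.1555 0.077 ] down [ 0.005  0.003 -1.   ] yyaw -6.1 F [3.3 5.  3.9] gap 0.0361 grip 60.0
az -1.4848457085830393 shift mm [-0.6 -0.7 -1.5] 
world->tool xy [[0.106, 0.994], [0.994, -0.106], [0.004, 0.005]]
```

Emit:
move_arm:
  steps:
    - {"ax": 0, "ay": 0, "az": 0.01, "tx": 0, "ty": 0, "tz": 0, "fingers": 255}
    - {"ax": 0, "ay": 0, "az": 0.02, "tx": 0, "ty": 0, "tz": 0, "fingers": 255}
    - {"ax": 0, "ay": 0, "az": 0.03, "tx": 0, "ty": 0, "tz": 0, "fingers": 255}
    - {"ax": 0, "ay": 0, "az": 0.04, "tx": 0, "ty": 0, "tz": 0, "fingers": 255}
    - {"ax": 0, "ay": 0, "az": 0.05, "tx": 0, "ty": 0, "tz": 0, "fingers": 255}
    - {"ax": 0, "ay": 0, "az": 0.05, "tx": 0, "ty": 0, "tz": 0, "fingers": 255}
    - {"ax": 0, "ay": 0, "az": 0.05, "tx": 0, "ty": 0, "tz": 0, "fingers": 255}
    - {"ax": 0, "ay": 0, "az": 0.05, "tx": 0, "ty": 0, "tz": 0, "fingers": 255}
    - {"ax": 0, "ay": 0, "az": 0.05, "tx": 0, "ty": 0, "tz": 0, "fingers": 255}
    - {"ax": 0, "ay": 0, "az": 0.05, "tx": 0, "ty": 0, "tz": 0, "fingers": 255}

```text
time_s: 29.45
tcp_pos: [0.5078, 0.1549, 0.0769]
orientation: [0.001, 0.76, 0.65, 0.003]
force: [2.8, 4.6, 5.8]
finger_gap: 0.0362
grip_force: 60.0
```

```bash
python3 st.py
```

```text
n 383 stripe yaw -104.2 cap_turn -0.055 moment [ 0.83 -0.72  0.24]
t 29.5 q [-0.23  0.68 -0.17  1.94  0.21  0.53 -0.69] pos [0.5078 0.1549 0.0769] down [ 0.005  0.002 -1.   ] yyaw -8.9 F [3.3 3.4 6. ] gap 0.0362 grip 60.0
az -1.5345579251421164 shift mm [-0.  -0.6 -1.6] 
world->tool xy [[0.155, 0.988], [0.988, -0.155], [0.003, 0.004]]
```

Emit:
move_arm:
  steps:
    - {"ax": 0, "ay": 0, "az": -0.16, "tx": 0, "ty": 0, "tz": 0, "fingers": 255}
    - {"ax": 0, "ay": 0, "az": -0.33, "tx": 0, "ty": 0, "tz": -0.1, "fingers": 255}
    - {"ax": 0, "ay": 0, "az": -0.5, "tx": 0, "ty": 0, "tz": -0.2, "fingers": 255}
    - {"ax": 0, "ay": 0, "az": -0.67, "tx": 0, "ty": 0, "tz": -0.3, "fingers": 255}
    - {"ax": 0, "ay": 0, "az": -0.84, "tx": 0, "ty": 0, "tz": -0.4, "fingers": 255}
    - {"ax": 0, "ay": 0, "az": -1.01, "tx": 0, "ty": 0, "tz": -0.5, "fingers": 255}
    - {"ax": 0, "ay": 0, "az": -1.18, "tx": 0, "ty": 0, "tz": -0.5, "fingers": 255}
    - {"ax": 0, "ay": 0, "az": -1.35, "tx": 0, "ty": 0, "tz": -0.6, "fingers": 255}
    - {"ax": 0, "ay": 0, "az": -1.5, "tx": 0, "ty": 0, "tz": -0.7, "fingers": 255}
    - {"ax": 0, "ay": 0, "az": -1.6, "tx": 0, "ty": 0, "tz": -0.7, "fingers": 255}

```text
time_s: 30.75
tcp_pos: [0.5052, 0.1535, 0.0774]
orientation: [-0.0, 0.062, 0.998, -0.001]
force: [-1.0, 1.2, 9.7]
finger_gap: 0.0365
grip_force: 60.5
```

```bash
python3 st.py; python3 - <<'E'
from h import *
p=[]
for n,box in(("side",(250,240,385,370)),("scene",(255,180,345,270))):
    im=vision.snapshot(n);b=max(blobs(im,(20,100,60),(35,255,255),box),key=lambda r:r[1][4])[0];p.append(ray(n,b));print(n,b,onz(n,b,.068).round(4))
print("post",tri(*p))
E
```

```text
n 375 stripe yaw -12.8 cap_turn 1.539 moment [0.23 0.23 0.08]
t 30.8 q [ 0.05  0.75 -0.61  1.94  0.68  0.68  0.46] pos [0.5052 0.1536 0.0774] down [-0.001 -0.001 -1.   ] yyaw 83.0 F [-1.6  1.6 12.2] gap 0.0364 grip 60.6
az 0.0696551571714096 shift mm [-1.8  1.7 -1.1] 
world->tool xy [[-0.993, 0.122], [0.122, 0.993], [0.001, -0.001]]
side [331.1, 284.4] [0.4889 0.0595 0.068 ]
scene [298.4, 213.1] [0.4906 0.057  0.068 ]
post (array([0.48948297, 0.05841786, 0.06638595]), np.float64(0.00025636667203025903))
```

View pics/last.png

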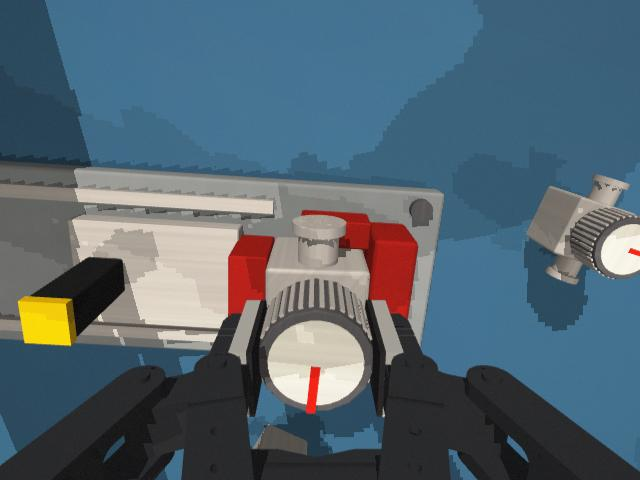

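The stripe points to the fixture's +x (about 1.54 rad), and the jaw face is against the block. I'll nudge the valve slightly back to centre, let it settle and check.

Emit:
move_arm:
  steps:
    - {"ax": 0, "ay": 0, "az": 0, "tx": -0.5, "ty": 0.5, "tz": 0, "fingers": 255}
    - {"ax": 0, "ay": 0, "az": 0, "tx": -1, "ty": 1, "tz": 0, "fingers": 255}
    - {"ax": 0, "ay": 0, "az": 0, "tx": -1, "ty": 1, "tz": 0, "fingers": 255}
    - {"ax": 0, "ay": 0, "az": 0, "tx": -1, "ty": 1, "tz": 0, "fingers": 255}
    - {"ax": 0, "ay": 0, "az": 0, "tx": -1, "ty": 1, "tz": 0, "fingers": 255}
    - {"ax": 0, "ay": 0, "az": 0, "tx": -1, "ty": 1, "tz": 0, "fingers": 255}
    - {"ax": 0, "ay": 0, "az": 0, "tx": -1, "ty": 1, "tz": 0, "fingers": 255}
    - {"ax": 0, "ay": 0, "az": 0, "tx": -1, "ty": 1, "tz": 0, "fingers": 255}
    - {"ax": 0, "ay": 0, "az": 0, "tx": -1, "ty": 1, "tz": 0, "fingers": 255}
    - {"ax": 0, "ay": 0, "az": 0, "tx": -1, "ty": 1, "tz": 0, "fingers": 255}

```text
time_s: 32.15
tcp_pos: [0.5053, 0.1537, 0.0774]
orientation: [-0.001, 0.064, 0.998, -0.002]
force: [-2.4, 0.5, 11.8]
finger_gap: 0.036
grip_force: 60.8
```

```bash
python3 st.py; python3 - <<'E'
from h import *
im=cv2.imread("pics/last.png")[:,:,::-1].copy();T=np.load("Tl.npy")
for b in blobs(im,(20,120,100),(35,255,255),amin=100):print(b,onz("wrist",b[0],.068,T).round(4))
E
```

```text
n 377 stripe yaw -12.8 cap_turn 1.539 moment [0.12 0.57 0.07]
t 32.2 q [ 0.05  0.75 -0.61  1.93  0.67  0.68  0.46] pos [0.5053 0.1537 0.0774] down [-0.003 -0.003 -1.   ] yyaw 82.7 F [-3.4  0.9 11.7] gap 0.0366 grip 60.8
az 0.06471885123216893 shift mm [-1.8  1.6 -1.1] 
world->tool xy [[-0.992, 0.127], [0.127, 0.992], [0.002, -0.004]]
([47.3, 320.5], [18, 296, 59, 50, 2517]) [0.4886 0.0605 0.068 ]
```

```bash
python3 -c "
from rig import job_done
print(job_done())"
```

```text
the job is handed in; nothing more can be done
None
```

I handed the job in at about 32 s of the 54 s allowed; no verdict came back. By my last measurements the jaw is within about 1.5 mm of shut, after I re-shut it once because bottoming the cap had crept it about 4 mm open. The cap was bottomed again and backed off to about 1.54 rad, and is still gripped at about 60 N.

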